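# Clear the cold saw's catch tray into the lidded tote

### The arm

A 6-joint arm with a two-finger parallel gripper is mounted at the origin on the work surface. World frame = base frame: x ahead of the robot, y to its left, z up, the work surface at z = 0. Lengths are in m, angles in rad, forces in N, time in s.
With the tool pointing down it reaches from about 0.35 to 1 m from the base axis. Payload 7.1 kg.
Tool frame: the origin (TCP) lies between the finger pads; the fingertips stand 22 mm ahead of it and the grasp point (between the pads) lies 3 mm ahead of it; x points along the fingers, y is the direction in which the jaws open and shut, and the axes are right-handed (so a half turn about x gives the same grasp; the last joint's range is limited). The gripper opens to 85 mm and grips with 20 to 120 N. Pads are 22 mm wide; open, the fingers measure 114 mm over their backs; the gripper's body (76 mm by 85 mm) begins 54 mm behind the grasp point. The pads swing forward as they close: fully open they stand 13 mm farther back than shut.
Start: joints at [1.307, 0.423, 1.63, -0, 1.089, -0.019], TCP at [0.151, 0.606, 0.253] pointing down, gripper open.
Joint ranges: [-3, 3], [-0.9, 2.11], [0.09, 2.58], [-1.31, 4.45], [0.11, 2.69], [-2.54, 2.54]. Speed limits (rad/s): [2.39, 2.39, 3.01, 3.14, 3.14, 3.14].

### API

Orientations are given as a rotation vector (axis times angle).
In Python, from rig import manip gives the robot as it stands. The module is installed in compiled form; this text tells all that it offers. Calls block until the motion is done:
- manip.move_to(position, orientation): joint-space move of the TCP to a pose.
- manip.servo_line(position, orientation=None, rate=0.15): straight line of the TCP; orientation=None keeps the orientation; rate is the mean speed in m/s.
- manip.set_joints(angles): joint-space move.
- manip.command_gripper(opening, f_grip=None): finger opening in m; f_grip is the grip in N (None keeps the last); returns when the fingers have stopped.
- manip.hold(seconds).
- manip.solve_ik(position, orientation): joint angles nearest the present ones, or None.
- manip.camera(name): name is "scene" or "side" or "wrist"; returns a dict with "image" (420x560x3 uint8, red, green, blue), "fx", "fy", "cx", "cy" (pixels), "cam_to_world" (4x4, takes a point from camera to world coordinates); the wrist camera has in their place "mount" (4x4, takes a point from camera to tool coordinates, whose origin is the TCP and whose axes are the tool frame's). Camera axes: x right, y down, z forward; pixel columns grow to the right and rows downward; lengths in m; the calibration is good to about 2 mm. A picture is of the moment at which its call begins: read the wrist's pose just before it. There is no depth.
A pose or a line that the arm cannot do raises manip.IKError and nothing moves.
- manip.sign_off(): hands the job in, once; it reports no verdict.
Readings, each from a call of its own:
- manip.get_time(): time.
- manip.get_joint_positions(): joint angles.
- manip.get_joint_vel(): joint speeds.
- manip.get_tau(): joint torques, N m.
- manip.get_position(): TCP position.
- manip.get_ee_rot(): TCP orientation.
- manip.get_contact_force(): force on the tool from outside, world axes, zero at the start.
- manip.get_torque(): the same for the moment, N m.
- manip.get_width(): finger opening in m.
Only numpy, scipy, OpenCV 4.12 (cv2) and the standard library are available. Lean on these libraries where they do the work, as an engineer would, in place of code of your own. Each camera call takes 0.05 s, during which the arm holds its last target.

### The job

The saw has finished its run: take the loose lid off the steel tote by its knob and lay it flat, knob up, on the bench beside it, then collect all the finished lengths of tube (the long pieces) from the saw's catch tray into the tote and put the one short crop end in the scrap bin. When all the finished pieces are in, put the lid back on the tote so that it sits fully down on the rim, and leave the spray can, oil bottle and try square alone.

Things in the scene. Friction and masses are not known exactly. Their poses are not given: they have to be found in the camera images.
- saw: bench cold saw, fixed, up to 480 mm tall, with a catch tray under its outfeed chute. Origin: centre of the tray's underside, on the bench; z up; +y points from the tray to the chute, blade and saw. The chute, 150 mm wide, rises from the tray's +y wall (22 mm above the bench at y = 138 mm) to the blade (125 mm high at y = 350 mm); the saw itself lies beyond y = 340 mm
- tray_floor (a point): centre of the shallow catch tray's floor, axes as the saw's. The tray is sheet metal, inside 300 mm (x) by 270 mm (y); its floor is 4 mm above the bench, its four walls are 4 mm thick and their tops 15 mm above the bench
- tote: open rectangular sheet-steel tote, loose on the bench, 1.8 kg. Inside 290 mm (x) by 150 mm (y) by 80 mm deep, walls and floor 4 mm; origin at the centre of its underside, z up; rim 84 mm above the bench. Starts covered by the lid
- lid: loose grey steel lid of the tote, 0.45 kg: plate 308 mm (x) by 168 mm (y) by 4 mm. Origin: centre of the plate's underside, z up. A flange below it, 278 by 138 mm outside, 10 mm deep, hangs inside the tote with 6 mm clearance. On top at the centre a round black knob, diameter 32 mm, 18 to 44 mm above the origin. Seated, origin 84 mm above the tote's, x along its x (either way); on the bench, 10 mm up
- piece1: finished length of square steel tube, 110 mm long, 30 x 30 mm outside, dark mill-scale sides and bright sawn open ends, about 0.2 kg. Origin at its centre, x along its length, y and z across two faces (all four long faces are alike). Starts lying flat in the catch tray; absent (None) in some runs
- piece2: finished length of square steel tube, 110 mm long, 30 x 30 mm outside, dark mill-scale sides and bright sawn open ends, about 0.2 kg. Origin at its centre, x along its length, y and z across two faces (all four long faces are alike). Starts lying flat in the catch tray; absent (None) in some runs
- piece3: finished length of square steel tube, 110 mm long, 30 x 30 mm outside, dark mill-scale sides and bright sawn open ends, about 0.2 kg. Origin at its centre, x along its length, y and z across two faces (all four long faces are alike). Starts lying flat in the catch tray; absent (None) in some runs
- piece4: finished length of square steel tube, 110 mm long, 30 x 30 mm outside, dark mill-scale sides and bright sawn open ends, about 0.2 kg. Origin at its centre, x along its length, y and z across two faces (all four long faces are alike). Starts lying flat in the catch tray; absent (None) in some runs
- piece5: finished length of square steel tube, 110 mm long, 30 x 30 mm outside, dark mill-scale sides and bright sawn open ends, about 0.2 kg. Origin at its centre, x along its length, y and z across two faces (all four long faces are alike). Starts lying flat in the catch tray; absent (None) in some runs
- crop: short crop end of the same square tube, 60 mm long, 30 x 30 mm, about 0.11 kg: scrap. Origin at its centre, x along its length. Starts lying flat in the catch tray among the finished pieces
- scrap_bin: grey plastic open-front storage bin for scrap, loose on the bench, 0.9 kg: outside 150 mm (x) by 130 mm (y), walls and floor 4 mm, 80 mm high with the -x wall only 50 mm high; origin at the centre of its underside, z up. A few flat steel offcuts, 6 mm thick, are fixed on its floor
- spray_can: spray can, 64 mm in diameter, 182 mm tall, standing; origin at the centre of its base. Bystander: leave alone
- oil_bottle: white plastic oil bottle with a red cap, 68 mm in diameter, 170 mm tall, standing; origin at the centre of its base. Bystander: leave alone
- try_square: steel try square lying flat, stock 110 mm (along its y, 22 mm wide, 16 mm high, centred on the origin), thin blade 150 mm from the stock along +x at y = 43 mm; origin under the centre of the stock. Bystander: leave alone
Not all that is in view belongs to the job. Leave any green or purple look-alike of the crop alone. What is shaped like the piece3 but white is not meant.

How it is judged:
On the way, in this order (a step that is already met when the one before it is completed fails the run):
1. the lid is off the tote and lies flat, knob up, on the bench, released (height (world z) of lid below 0.014 m and angle between lid's own z axis and vertical below 0.05 rad and linear speed of lid below 0.02 m/s and contact force between the fingers and lid below 0.1 N), for 0.2 s.
2. all the finished pieces lie inside the tote, below the rim, released (x of piece1 in the frame of tote between -0.145 and 0.145 m and y of piece1 in the frame of tote between -0.075 and 0.075 m and z of piece1 in the frame of tote between 0 and 0.072 m and linear speed of each of piece1, piece2, piece3, piece4, piece5 below 0.03 m/s and x of piece2 in the frame of tote between -0.145 and 0.145 m and y of piece2 in the frame of tote between -0.075 and 0.075 m and z of piece2 in the frame of tote between 0 and 0.072 m and x of piece3 in the frame of tote between -0.145 and 0.145 m and y of piece3 in the frame of tote between -0.075 and 0.075 m and z of piece3 in the frame of tote between 0 and 0.072 m and x of piece4 in the frame of tote between -0.145 and 0.145 m and y of piece4 in the frame of tote between -0.075 and 0.075 m and z of piece4 in the frame of tote between 0 and 0.072 m and x of piece5 in the frame of tote between -0.145 and 0.145 m and y of piece5 in the frame of tote between -0.075 and 0.075 m and z of piece5 in the frame of tote between 0 and 0.072 m and contact force between the fingers and piece1 below 0.1 N and contact force between the fingers and piece2 below 0.1 N and contact force between the fingers and piece3 below 0.1 N and contact force between the fingers and piece4 below 0.1 N and contact force between the fingers and piece5 below 0.1 N), for 0.2 s.
At the end, for the whole second after the job is handed in: Every finished piece is at rest inside the tote, its centre below 72 mm over the tote's underside; the crop end is inside the scrap bin; the lid sits on the rim, knob up, level to 0.03 rad, within 12 mm of centre and 3.5 mm of fully down; tote and bin stand upright on the bench (x of piece1 in the frame of tote between -0.145 and 0.145 m and y of piece1 in the frame of tote between -0.075 and 0.075 m and z of piece1 in the frame of tote between 0 and 0.072 m and linear speed of each of piece1, piece2, piece3, piece4, piece5, crop below 0.03 m/s and x of piece2 in the frame of tote between -0.145 and 0.145 m and y of piece2 in the frame of tote between -0.075 and 0.075 m and z of piece2 in the frame of tote between 0 and 0.072 m and x of piece3 in the frame of tote between -0.145 and 0.145 m and y of piece3 in the frame of tote between -0.075 and 0.075 m and z of piece3 in the frame of tote between 0 and 0.072 m and x of piece4 in the frame of tote between -0.145 and 0.145 m and y of piece4 in the frame of tote between -0.075 and 0.075 m and z of piece4 in the frame of tote between 0 and 0.072 m and x of piece5 in the frame of tote between -0.145 and 0.145 m and y of piece5 in the frame of tote between -0.075 and 0.075 m and z of piece5 in the frame of tote between 0 and 0.072 m and x of crop in the frame of scrap_bin between -0.073 and 0.073 m and y of crop in the frame of scrap_bin between -0.063 and 0.063 m and z of crop in the frame of scrap_bin between 0 and 0.08 m and linear speed of lid below 0.02 m/s and z of lid in the frame of tote between 0.08 and 0.0875 m and horizontal distance between lid and tote below 0.012 m and angle between the x axis of lid and the x axis of tote, either way round below 0.09 rad and angle between the z axis of lid and the z axis of tote, either way round below 0.03 rad and angle between each of lid, tote's own z axis and vertical below 0.04 rad and height (world z) of each of tote, scrap_bin below 0.005 m and angle between scrap_bin's own z axis and vertical below 0.05 rad); the robot touches nothing.
It fails at once if the spray can is knocked over or moved by more than 40 mm (distance of spray_can from where it was at the start of the episode above 0.04 m or angle between spray_can's own z axis and vertical above 0.5 rad).
It fails at once if the oil bottle is knocked over or moved by more than 40 mm (distance of oil_bottle from where it was at the start of the episode above 0.04 m or angle between oil_bottle's own z axis and vertical above 0.5 rad).
It fails at once if the try square is knocked over or moved by more than 40 mm (distance of try_square from where it was at the start of the episode above 0.04 m or angle between try_square's own z axis and vertical above 0.5 rad).
Of piece1, piece2, piece3, piece4, piece5 only 3 to 5 are there at a start; the rules pass over those that are not, and their reading is None.
At some moment in a run one of piece1, piece2, piece3, piece4, piece5, crop may be knocked a few centimetres aside while the robot is not near it.
Once in a run the grip may slacken for a moment while it holds something.
It also fails if it takes over 210 s, if anything falls off the work surface, if the arm or the gripper's body presses on something with over 40 N, if the wrist force passes 120 N, or if a joint passes its speed limit or range.

## Working session

There is one attempt and no reset: what is moved stays moved. The work goes in short steps, each a Python script; the robot and the scene stay as the last script left them, time stands still between calls to the robot, and variables do not carry over. Pictures are saved under pics/ and viewed, and the job is handed in when it is done.

```bash
mkdir -p pics
cat > h.py <<'E'
import numpy as np, cv2
from scipy.spatial.transform import Rotation as R
from rig import manip as m
def snap(n,fn):
    p=np.array(m.get_position());r=np.array(m.get_ee_rot())
    c=m.camera(n)
    if 'mount' in c:
        T=np.eye(4);T[:3,:3]=R.from_rotvec(r).as_matrix();T[:3,3]=p
        c['cam_to_world']=T@np.array(c['mount'])
    cv2.imwrite('pics/'+fn+'.png',cv2.cvtColor(c['image'],cv2.COLOR_RGB2BGR))
    np.savez('pics/'+fn+'.npz',image=c['image'],K=[c['fx'],c['fy'],c['cx'],c['cy']],T=c['cam_to_world'])
    return c
def ray(fn,u,v,z):
    d=np.load('pics/'+fn+'.npz');fx,fy,cx,cy=d['K'];T=d['T']
    a=T[:3,:3]@np.array([(u-cx)/fx,(v-cy)/fy,1]);o=T[:3,3]
    return o+a*(z-o[2])/a[2]
def proj(fn,P):
    d=np.load('pics/'+fn+'.npz');fx,fy,cx,cy=d['K'];T=d['T']
    q=T[:3,:3].T@(np.array(P)-T[:3,3]);return np.array([fx*q[0]/q[2]+cx,fy*q[1]/q[2]+cy])
def down(yaw):
    # tool x down, tool y at yaw in the plane
    x=np.array([0,0,-1.]);y=np.array([np.cos(yaw),np.sin(yaw),0]);z=np.cross(x,y)
    return R.from_matrix(np.stack([x,y,z],1)).as_rotvec()
def curyaw():
    y=R.from_rotvec(m.get_ee_rot()).as_matrix()[:,1];return np.arctan2(y[1],y[0])
E
python3 - <<'E'
from h import *
for n in['scene','side','wrist']:
    c=snap(n,n+'0');print(n,c['fx'],c['fy'],c['cx'],c['cy'],np.round(c['cam_to_world'],3).tolist())
print(m.get_position(),m.get_ee_rot(),curyaw(),m.get_time(),m.get_width())
E
```

```text
scene 444.76086770518583 444.76086770518583 278.1723774416495 207.3082900376316 [[0.063, 0.756, -0.651, 1.244], [0.998, -0.059, 0.027, 0.03], [-0.018, -0.652, -0.758, 0.935], [0.0, 0.0, 0.0, 1.0]]
side 467.4465081441114 467.4465081441114 275.2083413488829 206.99778295010464 [[-0.597, 0.471, -0.649, 1.335], [0.802, 0.341, -0.491, 0.68], [-0.01, -0.814, -0.581, 0.811], [0.0, 0.0, 0.0, 1.0]]
wrist 292.46208533938994 292.46208533938994 281.9980530123172 211.6483550455339 [[0.242, 0.936, 0.254, 0.087], [0.97, -0.234, -0.064, 0.622], [-0.001, 0.262, -0.965, 0.373], [0.0, 0.0, 0.0, 1.0]]
[0.15135319 0.60597773 0.25268266] [ 0.19118143  1.56241954 -0.19316645] 1.3260084991325005 0.15 0.08528321349607562
```

View pics/scene0.png

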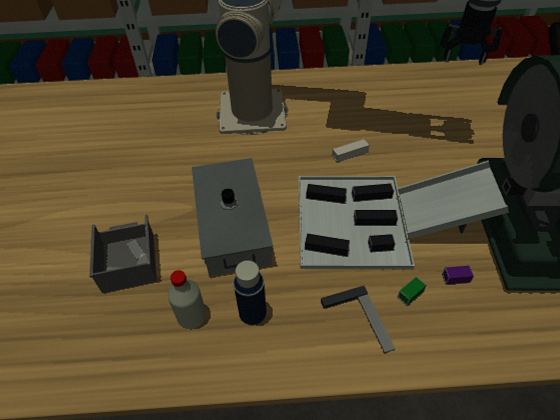

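View pics/side0.png

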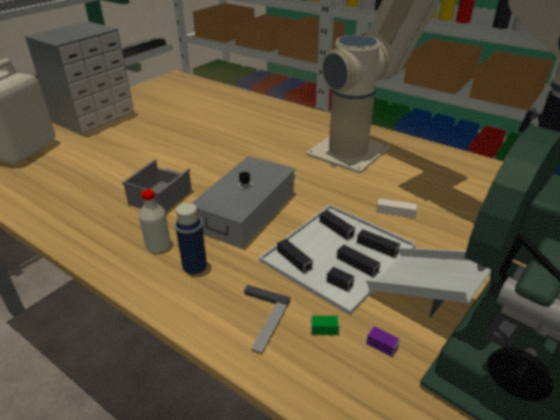

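View pics/wrist0.png

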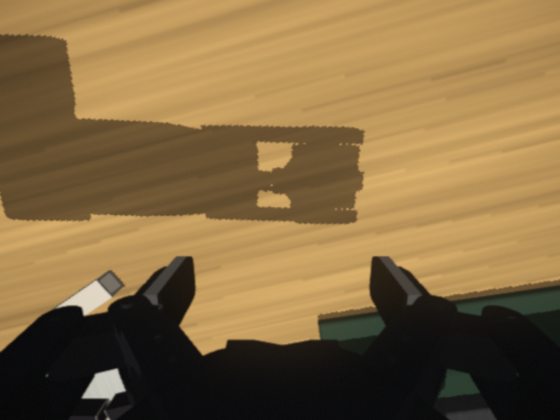

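Run:
```python
from h import *
im=cv2.imread('pics/scene0.png')
a=cv2.resize(im[150:290,80:290],None,fx=3.8,fy=4,interpolation=cv2.INTER_CUBIC);cv2.imwrite('pics/c1.png',np.clip(a*1.6,0,255))
a=cv2.resize(im[140:300,290:480],None,fx=4,fy=3.75,interpolation=cv2.INTER_CUBIC);cv2.imwrite('pics/c2.png',np.clip(a*1.6,0,255))
g=cv2.cvtColor(im,cv2.COLOR_BGR2GRAY);mk=(g<60).astype(np.uint8)*255
cs,_=cv2.findContours(mk,cv2.RETR_EXTERNAL,cv2.CHAIN_APPROX_NONE)
for c in cs:
    x,y,w,h=cv2.boundingRect(c)
    if cv2.contourArea(c)>60 and 200<x<420 and 150<y<300: print(cv2.minAreaRect(c),ray('scene0',*cv2.minAreaRect(c)[0],.02).round(3))
# tray corners at 15mm, lid corners at 88
for p in[(299,178),(402,178),(412,268),(300,267)]:print('tray',ray('scene0',*p,.015).round(3))
for p in[(193,167),(251,160),(269,240),(204,256)]:print('lid',ray('scene0',*p,.088).round(3))
print('knob',ray('scene0',228,193,.128).round(3))
```

```text
((343.9615478515625, 296.99896240234375), (45.856727600097656, 23.018075942993164), 1.468800663948059) [0.741 0.198 0.02 ]
((411.50006103515625, 291.0000305175781), (16.26345443725586, 27.577163696289062), 45.0) [0.737 0.356 0.02 ]
((252.78399658203125, 300.31201171875), (52.234554290771484, 33.093807220458984), 79.69515228271484) [ 0.735 -0.013  0.02 ]
((357.0, 267.4999694824219), (2.999999523162842, 111.99998474121094), 90.0) [0.664 0.242 0.02 ]
((239.0656280517578, 261.899658203125), (21.679901123046875, 71.88831329345703), 80.6764144897461) [ 0.627 -0.044  0.02 ]
((380.98822021484375, 242.84703063964844), (16.259660720825195, 25.923418045043945), 85.60128784179688) [0.596 0.315 0.02 ]
((326.95947265625, 244.74325561523438), (44.22332763671875, 16.604297637939453), 9.462322235107422) [0.591 0.179 0.02 ]
((375.5, 217.5), (15.0, 43.0), 90.0) [0.513 0.318 0.02 ]
((228.4811248779297, 198.43397521972656), (21.428245544433594, 13.59869384765625), 74.05460357666016) [ 0.414 -0.072  0.02 ]
((372.36468505859375, 192.24118041992188), (15.262603759765625, 41.339412689208984), 85.60128784179688) [0.423 0.328 0.02 ]
((325.8846435546875, 193.42308044433594), (39.81515121459961, 15.256272315979004), 7.125016689300537) [0.417 0.199 0.02 ]
tray [0.346 0.131 0.015]
tray [0.37  0.425 0.015]
tray [0.672 0.375 0.015]
tray [0.649 0.105 0.015]
lid [ 0.352 -0.162  0.088]
lid [ 0.338 -0.003  0.088]
lid [0.616 0.033 0.088]
lid [ 0.65  -0.119  0.088]
knob [ 0.494 -0.061  0.128][ WARN:0@0.549] global loadsave.cpp:1063 imwrite_ Unsupported depth image for selected encoder is fallbacked to CV_8U.
```

View pics/c1.png

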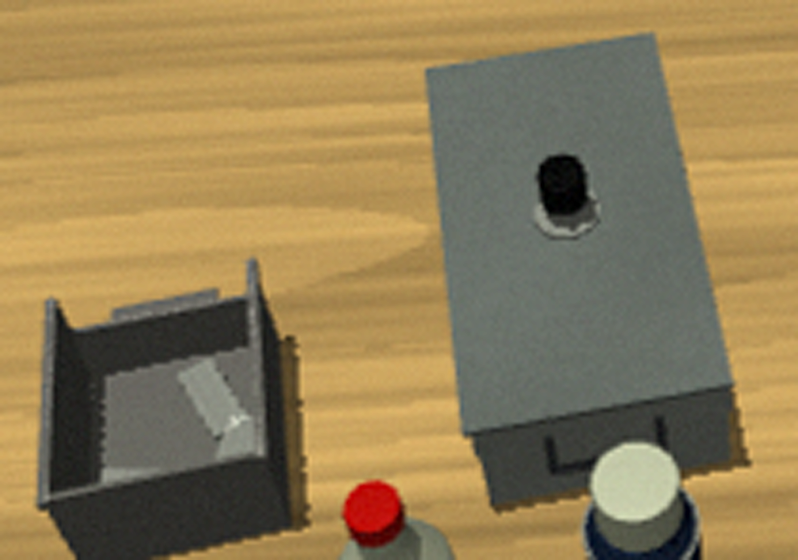

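View pics/c2.png

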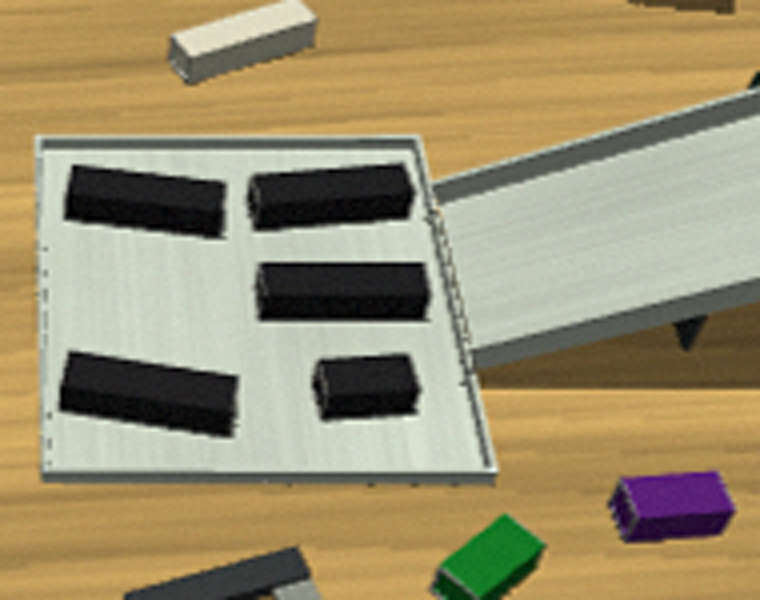

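Run:
```python
from h import *
c=[(191.8,167.5),(252.4,158.3),(272.9,246.3),(201.8,258.5)]
P=np.array([ray('scene0',*p,.088)[:2] for p in c]);print(P.round(3),P.mean(0))
for a,b in((0,1),(1,2),(2,3),(3,0)):d=P[b]-P[a];print(np.hypot(*d),np.degrees(np.arctan2(d[1],d[0])))
S=lambda u,v:(u/3.8+80,v/4+150)
for n,(u,v),z in[('fl',(50,300),.08),('fr',(252,262),.08),('br',(265,458),.08),('bl',(42,505),.08),('lowL',(77,330),.05),('lowR',(248,297),.05)]:print(n,ray('scene0',*S(u,v),z).round(3))
print('can',ray('scene0',*S(635,482),.182),'bottle',ray('scene0',*S(373,512),.17))
T=np.array(m.camera('wrist')['mount']);print(T.round(3))
```

```text
[[ 0.354 -0.166]
 [ 0.331  0.001]
 [ 0.635  0.041]
 [ 0.657 -0.123]] [ 0.49415632 -0.06175232]
0.16801590217831153 97.9325782665022
0.3064475159357857 7.5735658489544075
0.1661076136868496 -82.38451594794876
0.30552220921044737 -172.06917321228383
fl [ 0.531 -0.399  0.08 ]
fr [ 0.51  -0.271  0.08 ]
br [ 0.659 -0.244  0.08 ]
bl [ 0.681 -0.373  0.08 ]
lowL [ 0.532 -0.391  0.05 ]
lowR [ 0.514 -0.28   0.05 ]
can [ 0.75749896 -0.01455203  0.182     ] bottle [ 0.75723832 -0.15370834  0.17      ]
[[-0.    -0.262  0.965 -0.12 ]
 [ 1.    -0.     0.    -0.   ]
 [-0.     0.965  0.262 -0.067]
 [ 0.     0.     0.     1.   ]]
```

Run:
```python
from h import *
a=-1.436;c,s=np.cos(a),np.sin(a)
for dx,dy in((.154,.084),(.154,-.084),(-.154,-.084),(-.154,.084)):
    P=[.36+c*dx-s*dy,-.38+s*dx+c*dy,0];print(np.round(P,3),proj('scene0',P),proj('side0',P))
m.move_to([.494,-.061,.24],down(.377));print(m.get_joint_positions(),m.get_time())
snap('wrist','w1');print(proj('w1',[.494,-.061,.128]))
snap('scene','s1')
```

```text
[ 0.464 -0.521  0.   ] [ 62.51116894 226.70829493] [150.14663584 161.2205491 ]
[ 0.297 -0.544  0.   ] [ 69.0767578 182.8133442] [180.46987253 141.28348768]
[ 0.256 -0.239  0.   ] [174.42241161 167.16599875] [250.93480011 160.65635074]
[ 0.423 -0.216  0.   ] [177.22429839 208.44320098] [223.71690274 183.75881405]
[-1.45591280e-01  2.54578627e-01  1.91785756e+00  1.64832242e-04
  9.69083226e-01 -5.23689758e-01] 2.85
[281.88280239 216.23801832]
```

View pics/w1.png

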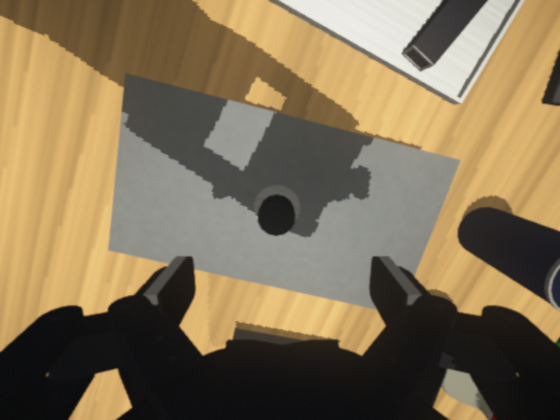

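Run:
```python
from h import *
g=cv2.cvtColor(cv2.imread('pics/w1.png'),cv2.COLOR_BGR2GRAY)[180:250,240:320]
mk=(g<40).astype(np.uint8);n,l,st,ce=cv2.connectedComponentsWithStats(mk)
i=1+np.argmax(st[1:,4]);print(st[i],ce[i]+[240,180]);
p=ray('w1',276,213,.128);print(p)
c=[(126,74),(459,160),(420,318),(109,249)]
for q in c:print(ray('w1',*q,.088).round(3))
print(m.get_position())
```

```text
[  19   15   35   39 1091] [276.14482126 214.5847846 ]
[ 0.48847204 -0.06020914  0.128     ]
[ 0.328 -0.003  0.088]
[0.63  0.039 0.088]
[ 0.677 -0.122  0.088]
[ 0.35  -0.167  0.088]
[ 0.49415092 -0.06043439  0.23998743]
```

Run:
```python
from h import *
o=down(.377)
m.servo_line([.491,-.061,.117],o,rate=.12)
print(m.get_contact_force())
m.command_gripper(0.0,f_grip=80);print(m.get_width(),m.get_contact_force())
m.servo_line([.491,-.061,.165],rate=.1);print(m.get_width(),m.get_contact_force(),m.get_time())
snap('side','sd2');snap('scene','s2')
```

```text
[ 0.41073752 -0.64862885  0.86817461]
0.030251917450704883 [-2.38948382 -0.3671648   7.43631427]
0.03025436529236677 [-0.36887749  0.87014269 -5.28715477] 5.3083
```

View pics/sd2.png

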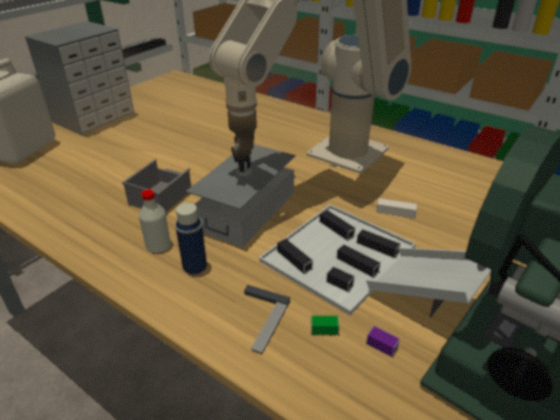

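Run:
```python
from h import *
o=down(.377-np.pi/2)
m.servo_line([.36,-.38,.165],o,rate=.2);print(m.get_width(),m.get_contact_force(),m.get_joint_positions())
snap('side','sd3')
m.servo_line([.36,-.38,.06],rate=.12);print(m.get_width(),m.get_contact_force())
for z in np.arange(.055,.039,-.002):
    m.servo_line([.36,-.38,z],rate=.05);f=m.get_contact_force();print(round(z,3),f)
    if f[2]>1: break
print(m.get_time())
```

```text
0.03044908465623331 [ 0.10984396 -0.40630063 -5.08163495] [-8.34275456e-01  4.02110096e-01  1.91690299e+00  1.43324478e-04
  8.23145516e-01  3.58368368e-01]
0.030257967554552824 [ 0.46535473  0.18078296 -4.78676989]
0.055 [ 0.18426178 -0.43202352 -3.87220761]
0.053 [-0.27096354 -1.2263137  -5.84540034]
0.051 [ 0.09594635 -1.61833653 -5.28320162]
0.049 [ 0.69509792 -0.58270894 -5.28646162]
0.047 [-0.05398726  0.28177503 -5.58854045]
0.045 [-0.327134   -0.14805979 -5.65297775]
0.043 [-1.03100195  1.12812571  4.48677034]
10.1083
```

View pics/sd3.png

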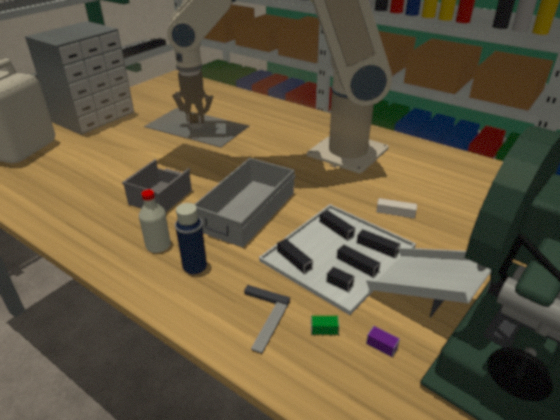

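Run:
```python
from h import *
m.command_gripper(.085);m.hold(.3)
m.servo_line([.36,-.38,.16],rate=.2)
snap('scene','s4')
m.move_to([.46,.25,.33],down(np.pi/2));print(m.get_joint_positions(),m.get_time())
snap('wrist','w4')
```

```text
[ 4.73878280e-01  1.87517715e-01  1.77541196e+00 -1.85175920e-04
  1.17917833e+00 -1.09544907e+00] 14.1167
```

View pics/w4.png

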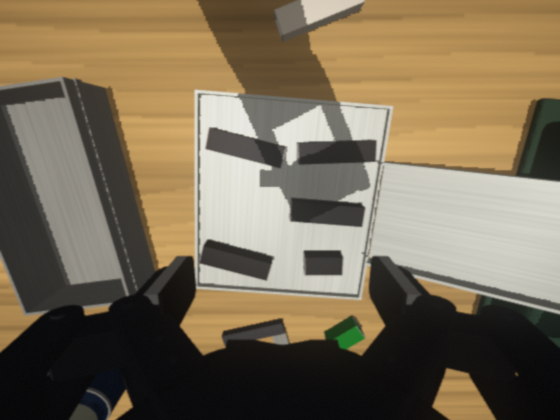

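View pics/s4.png

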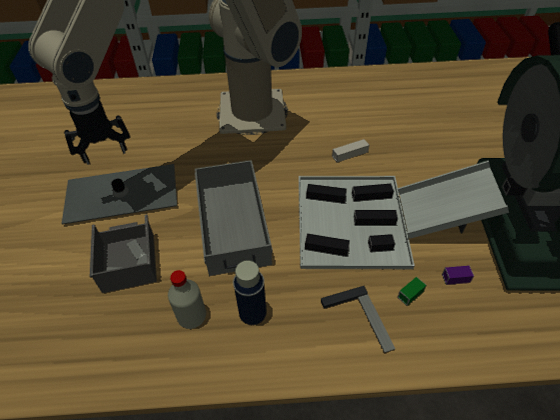

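```bash
cat >> h.py <<'E'
def pieces(fn,roi,th=62,z=.03,show=True):
    im=np.load('pics/'+fn+'.npz')['image'];g=im.max(2);x0,y0,x1,y1=roi
    mk=np.zeros(g.shape,np.uint8);mk[y0:y1,x0:x1]=(g[y0:y1,x0:x1]<th)*255
    mk=cv2.morphologyEx(mk,cv2.MORPH_OPEN,np.ones((5,5),np.uint8))
    cs,_=cv2.findContours(mk,cv2.RETR_EXTERNAL,cv2.CHAIN_APPROX_NONE);out=[]
    vis=cv2.cvtColor(im,cv2.COLOR_RGB2BGR).copy()
    for c in cs:
        if cv2.contourArea(c)<150: continue
        w=np.array([ray(fn,*p[0],z)[:2] for p in c],np.float32)
        r=cv2.minAreaRect(w*1000);b=cv2.boxPoints(r)/1000
        e=[b[1]-b[0],b[2]-b[1]];e=max(e,key=lambda v:np.hypot(*v))
        ang=np.arctan2(e[1],e[0])%np.pi
        out.append((np.array(r[0])/1000,ang,max(r[1]),min(r[1])));cv2.drawContours(vis,[c],-1,(0,0,255),1)
    cv2.imwrite('pics/'+fn+'_m.png',vis);return out
E
python3 - <<'E'
from h import *
for o in pieces('w4',(200,97,385,285)):print(o[0].round(4),round(np.degrees(o[1]),1),np.round(o[2:],1))
print()
for o in pieces('s4',(301,182,408,264),z=.022):print(o[0].round(4),round(np.degrees(o[1]),1),np.round(o[2:],1))
print('tote rim')
for p in [(0,86),(70,79)]:print(ray('w4',*p,.084))
print([ray('s4',*p,.084).round(3) for p in[(195,168),(251,161),(271,246),(204,260)]])
E
```

```text
[0.6041 0.3989] 4.4 [48.1 22.3]
[0.5889 0.1592] 73.4 [69.7 19.5]
[0.5764 0.3121] 89.9 [51.5 11.7]
[0.5721 0.182 ] 75.0 [102.6  14.5]
[0.5052 0.3146] 89.9 [100.9  33.8]
[0.4205 0.3194] 91.9 [89.5 29.5]
[0.4219 0.2312] 179.8 [33.3 30.9]

[0.5973 0.3145] 85.7 [63.1 49.8]
[0.5922 0.1775] 74.1 [109.6  51.5]
[0.5141 0.3167] 85.6 [113.5  51.3]
[0.4177 0.1986] 75.9 [109.7  56.7]
[0.4238 0.3266] 92.0 [116.4  55.9]
tote rim
[ 0.34127713 -0.07786511  0.084     ]
[0.33388406 0.00484995 0.084     ]
[array([ 0.353, -0.158,  0.084]), array([ 0.337, -0.003,  0.084]), array([0.631, 0.037, 0.084]), array([ 0.659, -0.119,  0.084])]
```

View pics/w4_m.png

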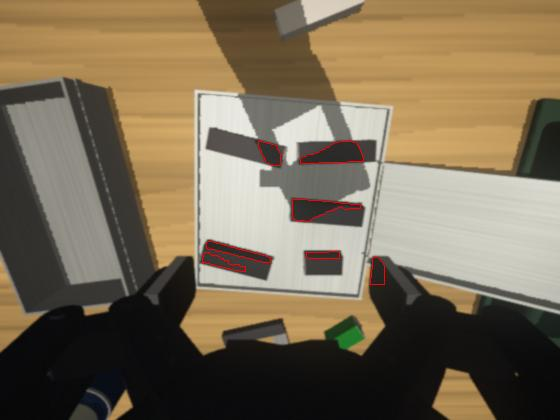

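Run:
```python
from h import *
for th in (80,90,100):
  print(th)
  for o in pieces('w4',(203,97,372,285),th=th):print(o[0].round(4),round(np.degrees(o[1]),1),np.round(o[2:],1))
```

```text
80
[0.5892 0.3132] 89.9 [56.8 37.3]
[0.584  0.1778] 74.1 [105.3  40.6]
[0.5072 0.3154] 85.4 [108.4  35.4]
[0.4206 0.3243] 91.9 [102.2  30.3]
[0.4219 0.2306] 179.9 [36. 35.]
90
[0.5892 0.3134] 89.9 [57.3 37.3]
[0.5841 0.1778] 74.0 [106.1  41.4]
[0.5072 0.3155] 85.5 [108.6  36.1]
[0.4202 0.3243] 91.9 [102.3  31.9]
[0.4133 0.1995] 74.1 [107.2  31.4]
100
[0.5901 0.3136] 89.9 [57.6 39.1]
[0.5843 0.1778] 74.0 [106.9  41.9]
[0.5068 0.315 ] 85.2 [110.6  37.4]
[0.4206 0.3235] 92.3 [103.7  33. ]
[0.4133 0.1995] 74.2 [108.4  32.2]
```

View pics/w4_m.png

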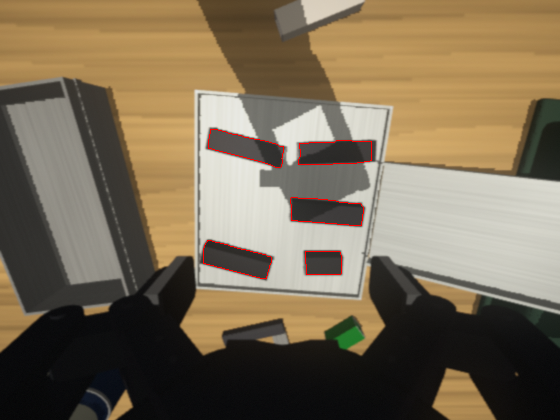

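```bash
cat >> h.py <<'E'
TOTE=np.array([.494,-.061]);TY=.134
ST={'A':(.588,.1777,74),'B':(.5105,.316,85.5),'K':(.593,.314,88),'C':(.422,.326,92),'D':(.4155,.199,75)}
def pick(k,fn):
    x,y,a=ST[k]
    snap('scene',fn);best=None
    for o in pieces(fn,(301,182,408,264),z=.022):
        d=np.hypot(o[0][0]-.004-x,o[0][1]-y)
        if best is None or d<best[0]:best=(d,o)
    d,o=best;print(k,'scene',o[0].round(4),round(np.degrees(o[1]),1),'dist',round(d,4))
    if d>.008: print('MOVED - stop');return False
    yaw=np.radians(a)-np.pi/2
    m.move_to([x,y,.15],down(yaw));m.command_gripper(.055)
    m.servo_line([x,y,.06],rate=.2);m.servo_line([x,y,.033],rate=.08)
    print('f',m.get_contact_force().round(1))
    m.command_gripper(0,f_grip=70);w=m.get_width()
    m.servo_line([x,y,.15],rate=.15);print('w',w,m.get_width(),m.get_time())
    return m.get_width()>.02
def place(tx,ty=0,z=.036):
    c,s=np.cos(TY),np.sin(TY);p=TOTE+[c*tx-s*ty,s*tx+c*ty]
    m.servo_line([*p,.15],down(TY),rate=.25);w=m.get_width();print('w at tote',w)
    if w<.02: return False
    m.servo_line([*p,.06],rate=.15);m.servo_line([*p,z],rate=.06)
    print('f',m.get_contact_force().round(1),'w',m.get_width())
    m.command_gripper(.045);m.servo_line([*p,.15],rate=.2);print('t',m.get_time());return True
E
python3 - <<'E'
from h import *
if pick('D','s5'): print(place(-.09))
snap('scene','s6')
E
```

```text
D scene [0.4162 0.1996] 75.0 dist 0.0034
f [0.4 0.1 0.1]
w 0.028865164188279478 0.028579595962866904 18.5583
w at tote 0.028450156869824817
f [ 0.6  1.1 -1.2] w 0.02849102510989476
t 22.125
True
```

View pics/s6.png

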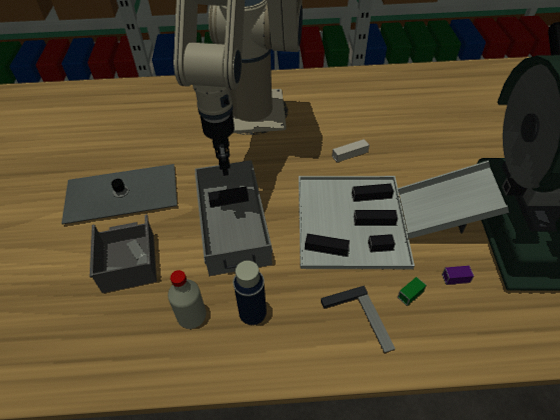

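Run:
```python
from h import *
print(ray('s6',228,197,.022), TOTE+[-.09*np.cos(TY),-.09*np.sin(TY)])
if pick('C','s7') and place(-.03):
  if pick('B','s8'): place(.03)
snap('scene','s9')
```

```text
[ 0.41071261 -0.07286101  0.022     ] [ 0.40480681 -0.07302394]
C scene [0.4234 0.3266] 91.3 dist 0.0027
f [0.8 0.4 0. ]
w 0.028680859482357168 0.028667195830793836 26.3333
w at tote 0.028402659705079873
f [ 0.2  0.4 -1.3] w 0.02869394544494018
t 30.3833
B scene [0.5141 0.3167] 85.6 dist 0.0008
f [0.2 0.5 0.4]
w 0.028414383334842357 0.02878054390279359 34.4917
w at tote 0.028789924951347558
f [-0.  -0.3 -1.5] w 0.02860258428358301
t 38.4583
```

View pics/s9.png

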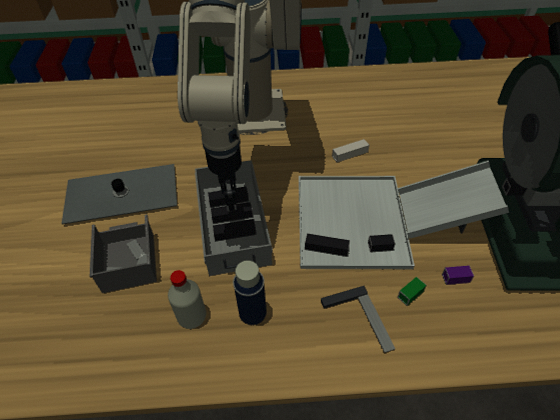

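Run:
```python
from h import *
if pick('A','s10'): place(.09)
snap('scene','s11')
```

```text
A scene [0.5923 0.1775] 74.1 dist 0.0004
f [0.9 0.4 0.1]
w 0.028583386806461986 0.028450334249803037 42.1417
w at tote 0.02845643647115106
f [-13.8  -2.4  -0.9] w 0.028468151143022133
t 45.525
```

View pics/s11.png

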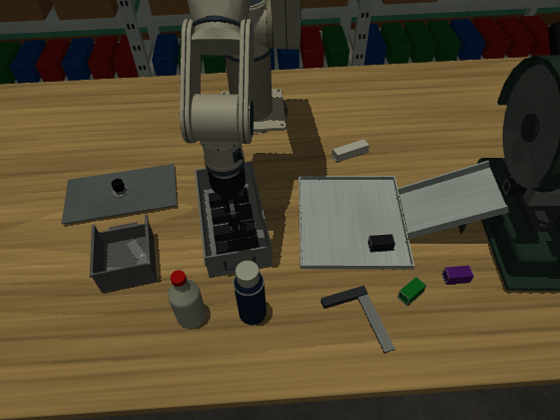

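Run:
```python
from h import *
if pick('K','s12'):
    p=[.596,-.322]
    m.servo_line([*p,.15],down(.165),rate=.28);print(m.get_width())
    if m.get_width()>.02:
        m.servo_line([*p,.053],rate=.12);print(m.get_contact_force())
        m.command_gripper(.045);m.servo_line([*p,.16],rate=.2)
print(m.get_time())
m.move_to([.56,-.10,.33],down(np.pi/2));snap('wrist','w13')
snap('scene','s13');print(m.get_time())
```

```text
K scene [0.5973 0.3145] 85.7 dist 0.0005
f [ 1.1 -0.3 -0.8]
w 0.02881039929287575 0.02883522518830734 49.6083
0.02866738158845107
[ 0.65274317  0.14320118 -1.17000953]
53.9833
55.175
```

View pics/w13.png

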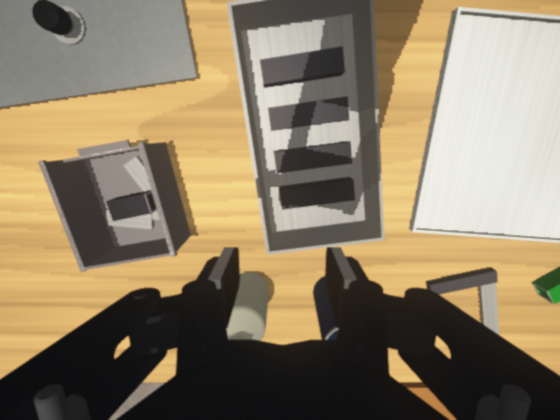

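View pics/s13.png

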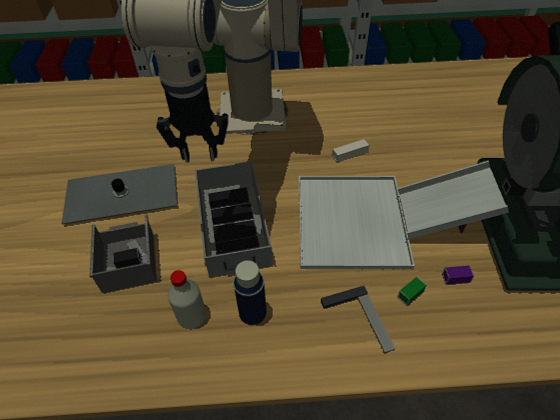

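Run:
```python
from h import *
m.move_to([.49,-.08,.36],down(np.pi/2));snap('wrist','w14');snap('side','sd14')
m.move_to([.38,-.36,.30],down(np.pi/2));snap('wrist','w15');snap('scene','s15');print(m.get_time())
for n,roi,f in[('s15',(190,150,280,280),6),('s15',(55,155,185,230),6)]:
    im=cv2.imread('pics/%s.png'%n);x0,y0,x1,y1=roi
    cv2.imwrite('pics/%s_z%d.png'%(n,x0),cv2.convertScaleAbs(cv2.resize(im[y0:y1,x0:x1],None,fx=f if x0<100 else 4.5,fy=f if x0<100 else 4.5,interpolation=cv2.INTER_CUBIC),alpha=1.5))
```

```text
56.9583
```

View pics/w14.png

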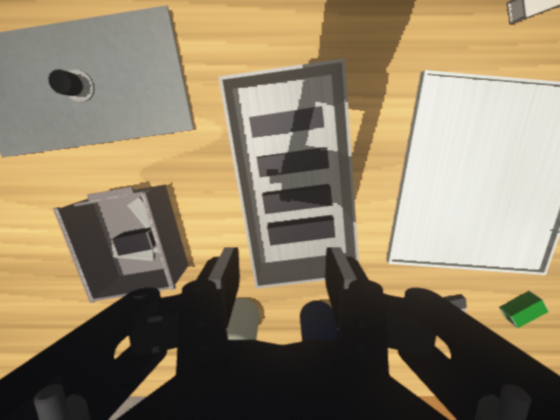

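View pics/w15.png

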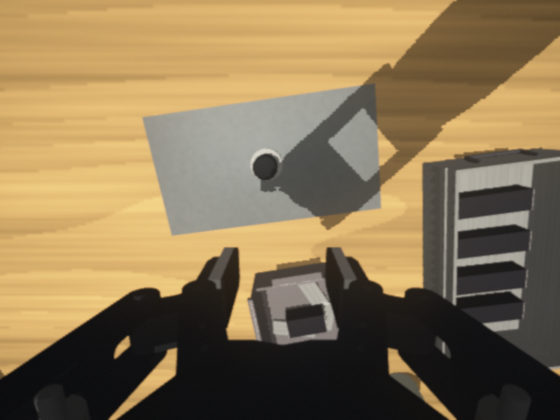

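View pics/s15_z190.png

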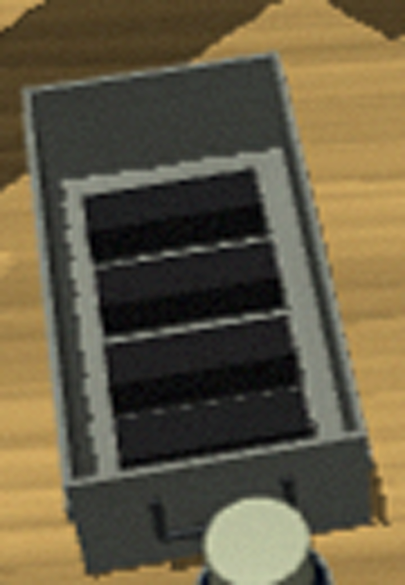

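View pics/s15_z55.png

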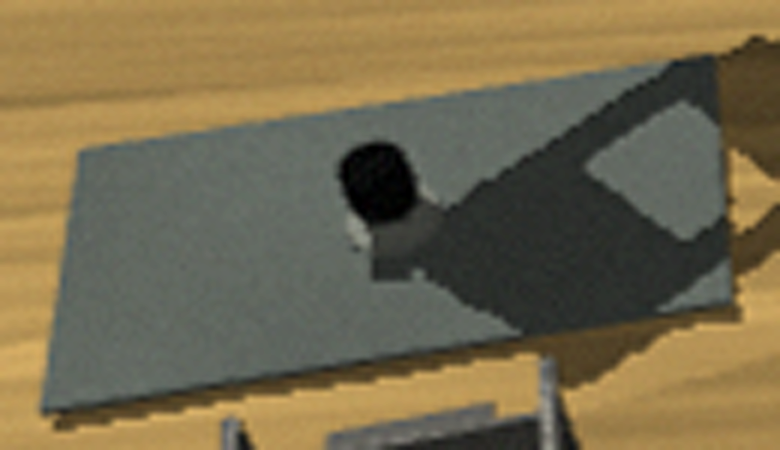

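Run:
```python
from h import *
def rep(n,P):
    P=np.array(P)[:,:2];print(n,P.round(4).tolist(),'mean',P.mean(0).round(4))
    for a,b in((0,1),(1,2),(3,2),(0,3)):d=P[b]-P[a];print('  ',np.hypot(*d).round(4),np.degrees(np.arctan2(d[1],d[0])).round(2))
rep('tote s',[ray('s15',u/4.5+190,v/4.5+150,.084) for u,v in[(23,90),(277,55),(369,436),(68,486)]])
rep('tote w',[ray('w14',u,v,.084) for u,v in[(221,77),(344,61),(358,273),(257,286)]])
rep('lid s',[ray('s15',u/6+55,v/6+155,.014) for u,v in[(80,150),(715,58),(732,303),(42,410)]])
rep('lid w',[ray('w15',u,v,.014) for u,v in[(143,117),(376,84),(381,208),(173,235)]])
print('knob s',ray('s15',376/6+55,165/6+155,.054),'w',ray('w15',264.5,166,.054),'w14',ray('w14',66,83,.054))
```

```text
tote s [[0.3605, -0.1568], [0.3423, -0.0021], [0.6334, 0.0391], [0.6532, -0.1166]] mean [ 0.4974 -0.0591]
   0.1558 96.72
   0.294 8.04
   0.1569 97.24
   0.2954 7.83
tote w [[0.3568, -0.1563], [0.3388, -0.0038], [0.626, 0.0328], [0.6474, -0.1182]] mean [ 0.4923 -0.0614]
   0.1536 96.72
   0.2895 7.25
   0.1525 98.06
   0.293 7.47
lid s [[0.2998, -0.5403], [0.26, -0.2364], [0.424, -0.214], [0.4637, -0.5174]] mean [ 0.3619 -0.377 ]
   0.3065 97.47
   0.1656 7.79
   0.306 97.46
   0.1655 7.95
lid w [[0.2947, -0.5432], [0.2541, -0.2384], [0.4189, -0.2172], [0.4599, -0.5196]] mean [ 0.3569 -0.3796]
   0.3075 97.59
   0.1661 7.31
   0.3051 97.74
   0.167 8.13
knob s [ 0.36166408 -0.37532156  0.054     ] w [ 0.35458166 -0.3811104   0.054     ] w14 [ 0.35903635 -0.37160635  0.054     ]
```

Run:
```python
from h import *
o=down(.377-np.pi/2);p=[.36,-.379]
m.move_to([*p,.15],o);m.command_gripper(.085)
m.servo_line([*p,.043],rate=.12);print(m.get_contact_force())
m.command_gripper(0.0,f_grip=90);print(m.get_width())
m.servo_line([*p,.17],rate=.15);print(m.get_width(),m.get_contact_force())
q=[.495,-.060]
m.servo_line([*q,.17],down(.377),rate=.18);print(m.get_width(),m.get_contact_force())
m.servo_line([*q,.145],rate=.1);m.hold(.2)
snap('side','sd16');snap('scene','s16');snap('wrist','w16');print(m.get_time())
```

```text
[-0.71156428  0.03658865  0.20750226]
0.029772451376186636
0.029874494552449657 [-0.65116683 -0.47846773 -5.51879046]
0.029945539164940613 [-0.45973469  0.24017137 -4.4774219 ]
65.1583
```

View pics/sd16.png

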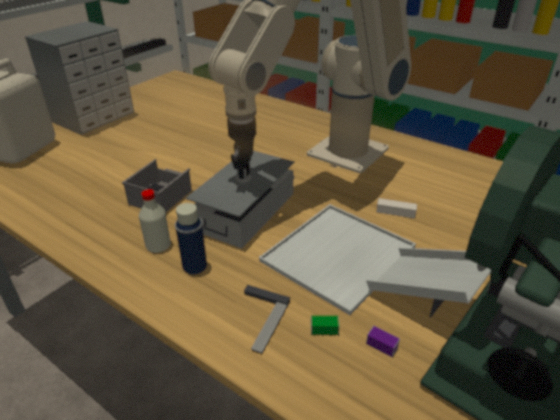

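View pics/s16.png

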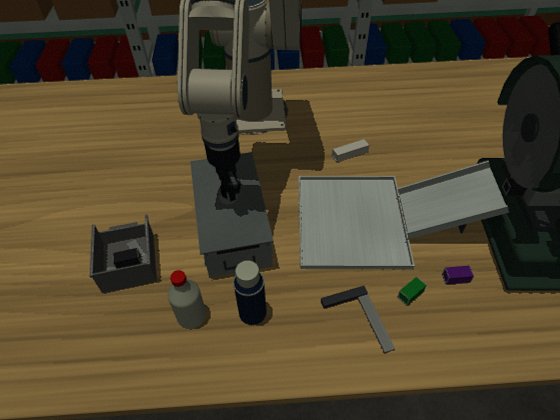

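View pics/w16.png

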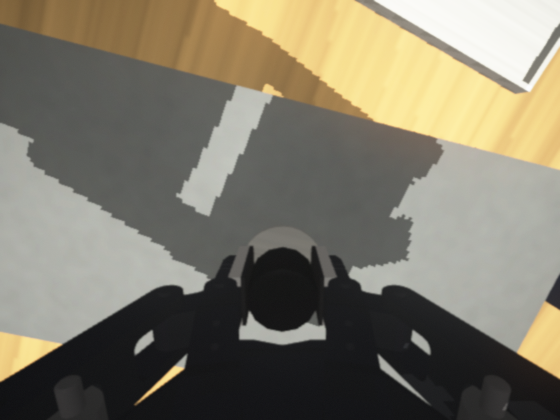

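Lid is held level over the tote. I'll check its corners against the tote in the scene picture.

Run:
```python
from h import *
im=cv2.imread('pics/s16.png')
cv2.imwrite('pics/s16z.png',cv2.convertScaleAbs(cv2.resize(im[150:280,185:285],None,fx=4.5,fy=4.5,interpolation=cv2.INTER_CUBIC),alpha=1.6))
im=cv2.imread('pics/sd16.png')
cv2.imwrite('pics/sd16z.png',cv2.convertScaleAbs(cv2.resize(im[140:255,180:305],None,fx=5,fy=5,interpolation=cv2.INTER_CUBIC),alpha=1.6))
```

```text
(no output)
```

View pics/s16z.png

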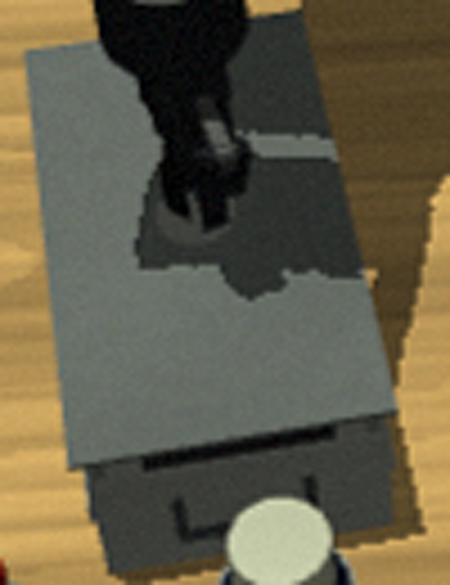

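View pics/sd16z.png

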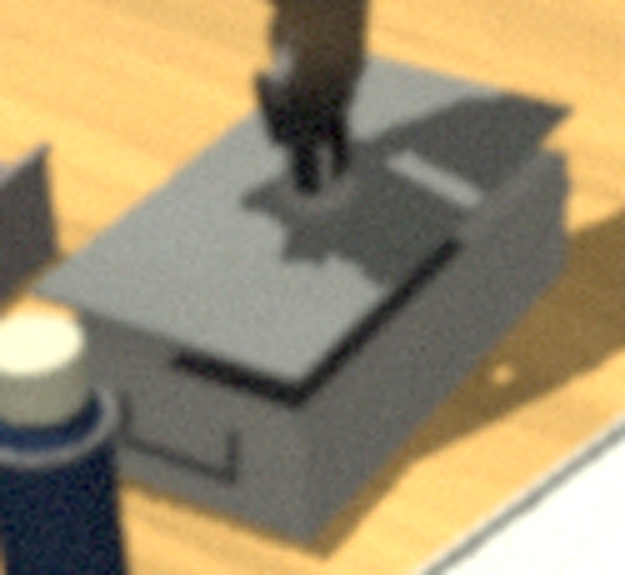

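Run:
```python
from h import *
P=np.array([ray('s16',u/4.5+185,v/4.5+150,.116)[:2] for u,v in[(27,52),(302,12),(395,410),(70,468)]])
print(P.round(4),P.mean(0))
for a,b in((0,1),(1,2),(3,2),(0,3)):d=P[b]-P[a];print('  ',np.hypot(*d).round(4),np.degrees(np.arctan2(d[1],d[0])).round(2))
```

```text
[[ 0.3604 -0.1627]
 [ 0.3387  0.0016]
 [ 0.6404  0.0414]
 [ 0.6638 -0.1217]] [ 0.50082567 -0.06038671]
   0.1657 97.53
   0.3042 7.52
   0.1648 98.18
   0.3061 7.69
```

Run:
```python
from h import *
q=[.4925,-.0595]
m.servo_line([*q,.134],rate=.06)
for z in np.arange(.132,.1125,-.002):
    m.servo_line([*q,z],rate=.04);f=m.get_contact_force();print(round(z,3),f.round(1))
    if f[2]>2: break
print(m.get_time(),m.get_width())
```

```text
0.132 [-0.5 -0.1 -5.3]
0.13 [-0.5  0.6 -4.5]
0.128 [ 0.7  0.9 -4.6]
0.126 [ 0.5  0.7 -5.9]
0.124 [-0.5  1.1 -5.8]
0.122 [-0.1  0.3 -5.2]
0.12 [ 0.  -0.1 -5.3]
0.118 [ 1.2  0.4 -5.4]
0.116 [-6.7  1.4 18.6]
67.75 0.030067443879136915
```

Contact came exactly at the seated height. Release and check.

Run:
```python
from h import *
q=[.4925,-.0595]
m.command_gripper(.085);m.servo_line([*q,.25],rate=.15)
m.move_to([.30,.15,.35],down(.377));m.hold(.5)
snap('scene','s17');snap('side','sd17');print(m.get_time())
im=cv2.imread('pics/s17.png')
cv2.imwrite('pics/s17z.png',cv2.convertScaleAbs(cv2.resize(im[150:290,80:290],None,fx=3.8,fy=4,interpolation=cv2.INTER_CUBIC),alpha=1.6))
im=cv2.imread('pics/sd17.png')
cv2.imwrite('pics/sd17z.png',cv2.convertScaleAbs(cv2.resize(im[140:255,180:305],None,fx=5,fy=5,interpolation=cv2.INTER_CUBIC),alpha=1.6))
```

```text
71.1333
```

View pics/s17z.png

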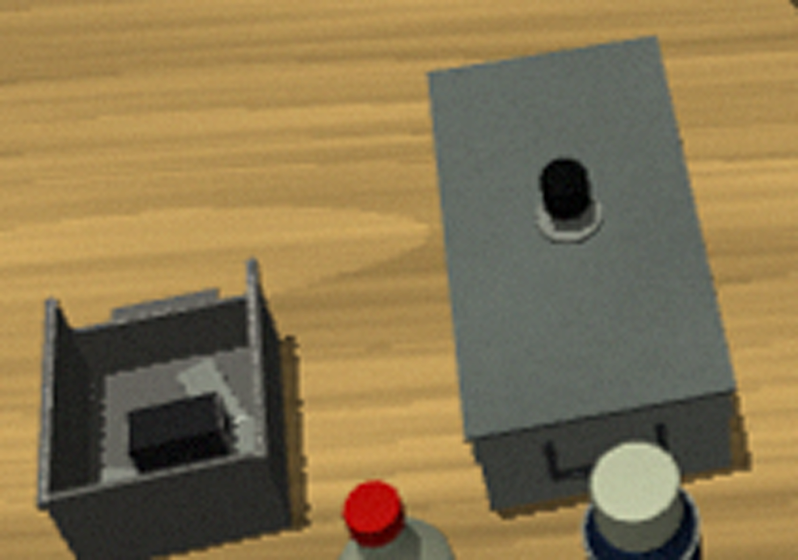

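View pics/sd17z.png

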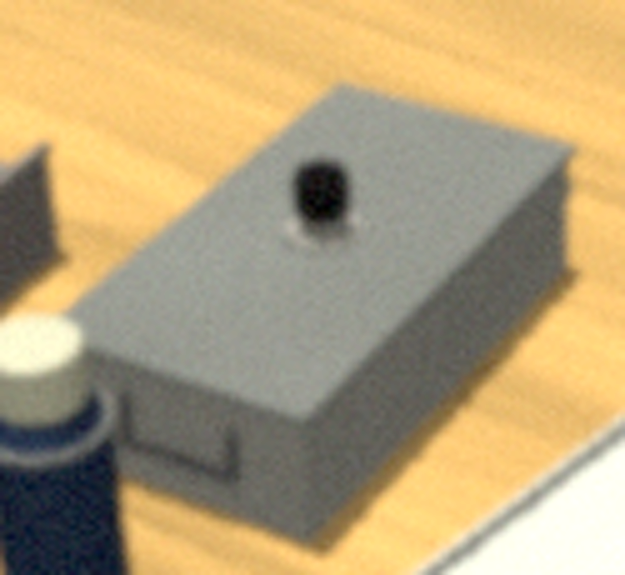

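View pics/s17.png

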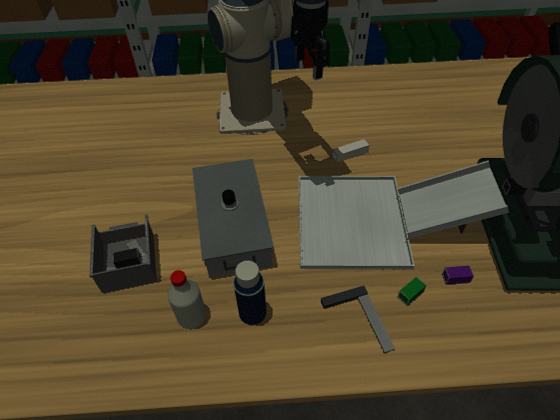

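```bash
python3 -c "
from rig import manip as m
m.sign_off();print(m.get_time())"
```

```text
the job is handed in; nothing more can be done
the job is handed in; nothing more can be done
```

The job is done and handed in at about 71 s of the 210 s allowed; `sign_off` gives no verdict.

- **Lid off:** I lifted the lid by its knob and laid it flat, knob up, on the bench.
- **Pieces:** This run had four finished lengths in the tray, and all four now lie flat side by side in the tote.
- **Crop:** The crop end is in the scrap bin.
- **Lid back on:** Lowering the lid met contact at a TCP height of 0.116 m. The knob was gripped at 0.117 m when the lid was first seated, so it is down on the rim.

**Last pictures:** The scene and side views show the lid level and flush on the tote, knob up. The tray is empty, the crop is in the bin, and the spray can, oil bottle and try square have not visibly moved. The arm is clear of everything.

**Checks that disagreed:**
- The scene and wrist cameras differed by about 5 mm, so I used the average.
- While the last piece was being placed there was a side force of about 14 N, probably against the tote. The tote measured about 3 mm away from its first position afterwards, so I re-measured it before putting the lid back.
- Just before seating, the scene camera showed the lid about 3.4 mm off the tote's centre. I corrected most of that while lowering it.

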